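# Set a ferrule under the bench magnifier

### The arm

A 6-joint arm with a two-finger parallel gripper is mounted at the origin on the work surface. World frame = base frame: x ahead of the robot, y to its left, z up, the work surface at z = 0. Lengths are in m, angles in degrees, forces in N, time in s.
With the tool pointing down it reaches from about 0.325 to 0.85 m from the base axis. Payload 15.5 kg.
Tool frame: the origin (TCP) lies at the very end of the fingers, on their centre line; the grasp point (between the pads) lies arm.grip_depth behind it (arm.grip_depth is the distance from the TCP to the grasp point, in m); z points along the fingers, y is the line along which they close (so a half turn about z gives the same grasp; the last joint's range is limited). The gripper opens to 91 mm and grips with 3 to 60 N. Pads are 32 mm wide; open, the fingers measure 118 mm over their backs; the gripper's body (76 mm by 178 mm) begins 60 mm behind the grasp point.
Start: joints at [-82.42, 28.281, 77.091, -0, 74.628, -5.472], TCP at [0.141, -0.609, 0.214] pointing down, gripper open.
Joint ranges: [-166.48, 166.48], [-47.26, 123.95], [12.59, 153.08], [-70.14, 250.14], [6.76, 159.57], [-176.63, 176.63]. Speed limits (degrees/s): [108.29, 108.29, 147.25, 172.46, 172.46, 172.46].

### API

Orientations are given as a 3x3 rotation matrix whose columns are the frame's x, y, z axes.
In Python, from rig import arm gives the robot as it stands. Calls block until the motion is done:
- arm.move_to(position, orientation): joint-space move of the TCP to a pose.
- arm.move_l(position, orientation=None, feed=0.15): straight line of the TCP; orientation=None keeps the orientation; feed is the mean speed in m/s.
- arm.move_joints(angles): joint-space move.
- arm.grip(opening): finger opening in m; the grip force is fixed at half the most; returns when the fingers have stopped.
- arm.sleep(seconds).
- arm.solve_ik(position, orientation): joint angles nearest the present ones, or None.
- arm.snapshot(name): name is "scene" or "top" or "wrist"; returns the picture (384x512x3 uint8, red, green, blue); there is no depth.
- arm.get_calibration(name): a dict with "intrinsics" (3x3 intrinsics, pixels), "k1" (the pictures are not rectified: a ray, as slopes to the right and down, at radius r is drawn at 1 + k1 r^2 times it, then the intrinsics apply), "cam_to_world" (4x4, takes a point from camera to world coordinates). Camera axes: x right, y down, z forward; pixel columns grow to the right and rows downward; lengths in m; the calibration is good to about 2 mm. A picture is of the moment at which its call begins: read the wrist's pose just before it. get_calibration takes no time and is no camera call; for the wrist camera it gives the pose at the moment of the call.
A pose or a line that the arm cannot do raises arm.Unreachable and nothing moves.
- arm.sign_off(): hands the job in; it is judged then, once.
Readings, each from a call of its own:
- arm.current_t(): time.
- arm.current_joint_positions(): joint angles.
- arm.current_dq(): joint speeds.
- arm.current_tau(): joint torques, N m.
- arm.current_ee_pos(): TCP position.
- arm.current_tool_rot(): TCP orientation.
- arm.current_force(): force on the tool from outside, world axes, zero at the start.
- arm.current_torque(): the same for the moment, N m.
- arm.current_width(): finger opening in m.
- arm.current_grasp_force(): force on a finger pad.
Only numpy, scipy, OpenCV 4.12 (cv2) and the standard library are available. Lean on these libraries where they do the work, as an engineer would, in place of code of your own. Each camera call takes 0.05 s, during which the arm holds its last target. There are 200 camera calls.

### The job

Swing the bench magnifier's arm aside, about a quarter turn, so that it is well clear of the white nest; then take the bare steel ferrule from the sloping rack and lower it into the round pocket of the nest, sealing flange up and fully seated, not dropped in. Then swing the magnifier back over it, fully home against its stop, and leave everything else on the bench where it is.

Things in the scene. Friction and masses are not known exactly. Their poses are not given: they have to be found in the camera images.
- magnifier (a joint): angle of the magnifier arm about its upright hinge, rad: 0 = home against its stop, lens straight over the nest; grows as the arm swings counter-clockwise seen from above (from the home position the lens goes to the robot's right, -y), up to 1.8. It turns lightly and stays where it is left.
- hinge (a point): point on the upright hinge axis of the magnifier arm, at mid-height of the arm (120 mm above the bench). The axis stands 165 mm behind the nest (+x of stand). Hub radius 22 mm, its top 137 mm above the bench.
- knob (a point): centre of the top of the black upright knob on the arm, 90 mm from the hinge axis towards the lens: a cylinder 20 mm in diameter, standing 40 mm above the white beam. Knob top 168 mm, beam top 128 mm above the bench; beam 24 mm wide and 16 mm high. The knob turns with the arm.
- lens (a point): centre of the round magnifier lens at the arm's end, 165 mm from the hinge axis, 119 mm above the bench; white frame 104 mm in outside diameter, from 110 to 130 mm above the bench
- stand: fixed blue stand: base plate 300 x 130 x 12 mm from x = -70 to +230 mm in its own frame, white square nest block (85 x 85 mm, top 32 mm above the bench) centred on its origin, hinge post on its +x axis. Origin on the bench under the middle of the nest, x from nest to post, z up.
- nest (a point): centre of the floor of the nest's round pocket, 22 mm above the bench; pocket 44 mm in diameter, 10 mm deep, chamfered mouth
- rack: fixed wooden rack, 130 x 210 mm, its board sloping 30 degrees down to its -x side (towards the robot), with two round pockets, 42 mm wide and 12 mm deep, square to the board. Origin on the bench under its middle, y along the two pockets. Pocket floors at x = -5, y = +/-50, z = 44 mm in its frame; top rear edge of the board 82 mm above the bench.
- steel_ferrule: bare steel ferrule, 44 mm tall, solid: round shank 38 mm in diameter, sealing flange 51 mm in diameter and 12 mm thick at one end (32 to 44 mm from the shank end), a dark ring on its face. Origin at the centre of the shank end, own z towards the flange. It starts shank down in either pocket of the rack, its axis square to the board, leaning 30 degrees to the robot.
- red_ferrule: ferrule of the same shape and size, painted red, in the other pocket of the rack; to be left alone
- ball_valve: bystander: steel valve with a blue lever, 130 mm long, 65 mm high; origin under its middle
- red_coupling: bystander: red ring 90 mm in diameter, 32 mm high
- spool_stack: bystander: stack of steel ferrules, 51 mm in diameter, 78 mm high
- pipe_clamp: bystander: flat steel ring clamp with a brass wing nut, about 90 mm long, 12 mm high
- screwdriver: bystander: screwdriver lying on the bench
- gasket_box: bystander: cardboard box 100 x 70 x 45 mm

How it is judged (in metres and radians):
On the way, in this order (a step that is already met when the one before it is completed fails the run):
1. the magnifier arm is swung well clear of the nest (at least 0.9 rad) (value of joint magnifier above 0.9 rad), for 0.1 s.
2. the steel ferrule is lowered, still held, shank first into the pocket of the nest (horizontal distance between steel_ferrule and nest below 0.006 m and z of steel_ferrule in the frame of nest below 0.008 m and angle between steel_ferrule's own z axis and vertical below 0.25 rad and contact force between the fingers and steel_ferrule above 1 N).
At the end, for the whole second after the job is handed in: The steel ferrule stands at rest, flange up, on the floor of the nest's pocket (centre within 5 mm, within 3 mm of the floor, upright within 0.08 rad), and the magnifier arm is home over it (within 0.08 rad of its stop) (horizontal distance between steel_ferrule and nest below 0.005 m and angle between steel_ferrule's own z axis and vertical below 0.08 rad and z of steel_ferrule in the frame of nest below 0.003 m and linear speed of steel_ferrule below 0.02 m/s and value of joint magnifier below 0.08 rad); the robot touches nothing.
It fails at once if the red ferrule is moved by more than 15 mm (distance of red_ferrule from where it was at the start of the episode above 0.015 m).
It fails at once if another bystander on the bench is moved by more than 30 mm (distance of any of ball_valve, red_coupling, spool_stack, pipe_clamp, screwdriver, gasket_box from where it was at the start of the episode above 0.03 m).
It also fails if it takes over 64 s, if anything falls off the work surface, if the arm or the gripper's body presses on something with over 40 N, if the wrist force passes 120 N, or if a joint passes its speed limit or range.

## Working session

There is one attempt and no reset: what is moved stays moved. The work goes in short steps, each a Python script; the robot and the scene stay as the last script left them, time stands still between calls to the robot, and variables do not carry over. Pictures are saved under pics/ and viewed, at most 10 in all, crops included, and the job is handed in when it is done.

```bash
mkdir -p pics; ls
python3 - <<'E'
from rig import arm
import cv2,numpy as np
a=arm.snapshot("scene");b=arm.snapshot("top")
np.save("scene0.npy",a);np.save("top0.npy",b)
cv2.imwrite("pics/s0.png",cv2.resize(a[:,:,::-1],(800,600)));cv2.imwrite("pics/t0.png",cv2.resize(b[:,:,::-1],(800,600)))
for n in("scene","top","wrist"):
    c=arm.get_calibration(n);print(n,c["intrinsics"].tolist() if hasattr(c["intrinsics"],"tolist") else c["intrinsics"],c["k1"],np.round(c["cam_to_world"],3).tolist())
print(arm.grip_depth,arm.current_t(),arm.current_width())
E
```

```text
pics
scene [[458.5356522317402, 0.0, 264.8333573418877], [0.0, 458.5356522317402, 189.81575646415328], [0.0, 0.0, 1.0]] 0.041033858832085435 [[-0.819, 0.41, -0.402, 0.967], [0.574, 0.58, -0.577, 0.624], [-0.003, -0.704, -0.71, 0.909], [0.0, 0.0, 0.0, 1.0]]
top [[448.6269329521999, 0.0, 255.43014408758955], [0.0, 448.6269329521999, 188.99550784137097], [0.0, 0.0, 1.0]] -0.12897903548697573 [[0.017, -0.999, 0.04, 0.459], [-1.0, -0.017, -0.014, -0.037], [0.014, -0.04, -0.999, 1.533], [0.0, 0.0, 0.0, 1.0]]
wrist [[324.7016955209698, 0.0, 255.63189040695733], [0.0, 324.7016955209698, 184.07877490584428], [0.0, 0.0, 1.0]] -0.05950073414458327 [[0.227, -0.93, -0.29, 0.224], [-0.974, -0.217, -0.067, -0.59], [-0.0, 0.297, -0.955, 0.384], [0.0, 0.0, 0.0, 1.0]]
0.0188 0.1 0.09082613656586168
```

View pics/t0.png

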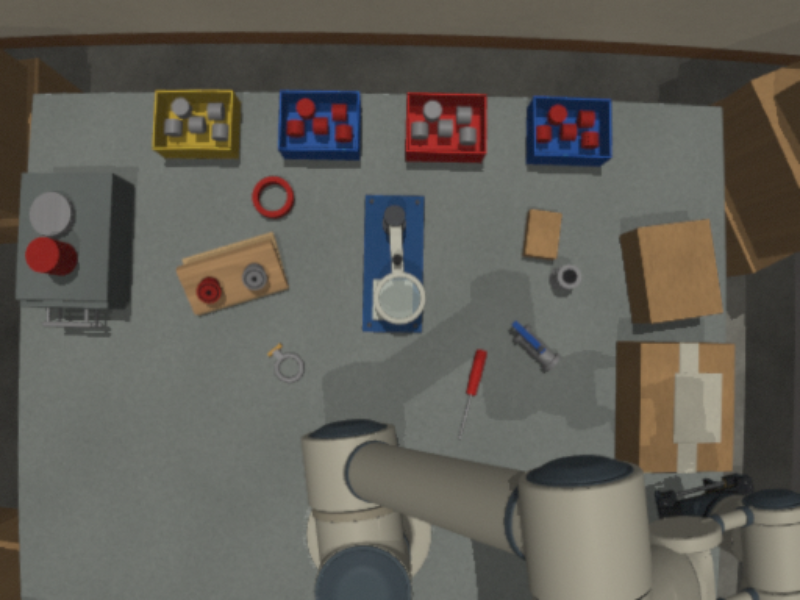

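View pics/s0.png

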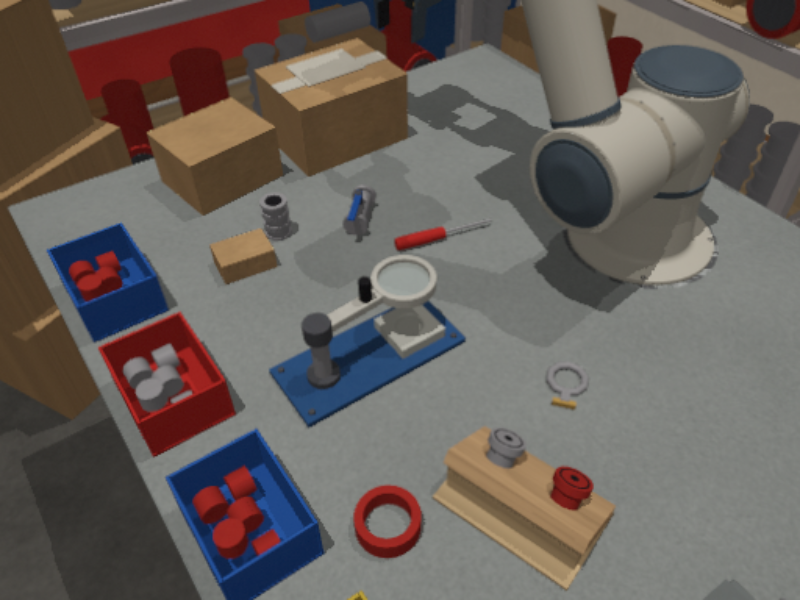

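The top view shows the steel ferrule face at (255,277), the red ferrule at (208,290), the hinge cap at (394,215), the knob at (397,260) and the lens at (400,298). The scene view agrees: the steel ferrule is in the -y pocket, and the space around the knob is free.

```bash
cat > h.py <<'E'
import numpy as np,cv2
from rig import arm
def ray(c,uv):
    K=np.array(c["intrinsics"]);T=np.array(c["cam_to_world"]);k=c["k1"]
    uv=np.atleast_2d(np.float64(uv)); d=np.c_[(uv[:,0]-K[0,2])/K[0,0],(uv[:,1]-K[1,2])/K[1,1]]
    s=d.copy()
    for _ in range(30): s=d/(1+k*(s**2).sum(1,keepdims=True))
    return T[:3,3],np.c_[s,np.ones(len(s))]@T[:3,:3].T
def onplane(c,uv,z):
    o,d=ray(c,uv); return o+d*((z-o[2])/d[:,2])[:,None]
def pix(c,P):
    K=np.array(c["intrinsics"]);T=np.array(c["cam_to_world"])
    p=(np.atleast_2d(P)-T[:3,3])@T[:3,:3]; s=p[:,:2]/p[:,2:]
    s=s*(1+c["k1"]*(s**2).sum(1,keepdims=True)); return s*[K[0,0],K[1,1]]+K[:2,2]
def blobs(m,amin=20):
    n,l,st,ce=cv2.connectedComponentsWithStats(m.astype(np.uint8)); return [(st[i].tolist(),ce[i].round(1).tolist(),l==i) for i in range(1,n) if st[i,4]>=amin]
E
cat > a.py <<'E'
from h import *
b=np.load("top0.npy");c=arm.get_calibration("top")
hsv=cv2.cvtColor(b,cv2.COLOR_RGB2HSV);H,S,V=[hsv[...,i].astype(int) for i in range(3)]
reg=lambda x0,y0,x1,y1:(np.add.outer(np.zeros(384),np.arange(512))*1.5625>x0)&(np.add.outer(np.zeros(384),np.arange(512))*1.5625<x1)&(np.add.outer(np.arange(384),np.zeros(512))*1.5625>y0)&(np.add.outer(np.arange(384),np.zeros(512))*1.5625<y1)
m=(H>100)&(H<125)&(S>120)&reg(350,180,440,345)
ys,xs=np.nonzero(m);P=onplane(c,np.c_[xs,ys],.012)[:,:2]
r=cv2.minAreaRect(P.astype(np.float32));print("plate",r)
def rep(n,m,z):
    for st,ce,l in blobs(m,8): print(n,st,ce,onplane(c,ce,z).round(4))
rep("red",((H<8)|(H>172))&(S>120)&reg(180,260,240,315),.078)
rep("steel",(S<45)&(V>60)&reg(230,255,280,300),.078)
rep("dark cap/knob",(V<85)&reg(370,190,420,275),.15)
rep("lens",(S<50)&(V>180)&reg(360,225,440,335),.13)
E
python3 a.py
```

```text
plate ((0.5922576189041138, -0.042912498116493225), (0.12650343775749207, 0.2943757176399231), 89.88597106933594)
red [126, 177, 16, 17, 199] [133.5, 185.5] [[0.5229 0.341  0.078 ]]
steel [155, 169, 16, 16, 191] [162.5, 176.8] [[0.5529 0.246  0.078 ]]
steel [164, 187, 16, 5, 48] [173.6, 189.7] [[0.5115 0.2086 0.078 ]]
dark cap/knob [245, 131, 15, 25, 229] [252.2, 140.8] [[ 0.665  -0.0439  0.15  ]]
dark cap/knob [251, 163, 8, 7, 37] [254.0, 166.0] [[ 0.5866 -0.0508  0.15  ]]
```

```bash
cat > b.py <<'E'
from h import *
R=arm.current_tool_rot();print(np.round(R,3).tolist())
T=np.array(arm.get_calibration("wrist")["cam_to_world"]);p=np.array(arm.current_ee_pos())
print("cam in tool",np.round(np.array(R).T@(T[:3,3]-p),4),"fwd",np.round(np.array(R).T@T[:3,2],3))
def Rdown(yaw): # tool y at angle yaw from world x
    y=np.array([np.cos(yaw),np.sin(yaw),0]);z=np.array([0,0,-1.]);return np.c_[np.cross(y,z),y,z]
h=np.array([.677,-.043])
for s in(1,-1):
  for q in(0,.8,1.5):
    k=h+.09*np.array([-np.cos(q),-np.sin(q)]); yaw=np.pi/2*s+q
    print(s,q,np.round(arm.solve_ik([*k,.14],Rdown(yaw)),0) if arm.solve_ik([*k,.14],Rdown(yaw)) is not None else None)
yr=np.radians(17.5);cy,sy=np.cos(yr),np.sin(yr);Rr=np.array([[cy,-sy,0],[sy,cy,0],[0,0,1]])
ax=Rr@[-.5,0,np.sqrt(3)/2]; z=-ax
for n,y in(("slope",Rr@[np.sqrt(3)/2,0,.5]),("slope-",-Rr@[np.sqrt(3)/2,0,.5]),("y",Rr@[0,1,0]),("-y",Rr@[0,-1.,0])):
    print(n,[None if (q:=arm.solve_ik(list(np.array([.553,.246,.078])+d*ax),np.c_[np.cross(y,z),y,z])) is None else np.round(q,0) for d in(-.02,.1)])
for s in(1,-1):
    for yaw in (np.pi/2*s,np.pi*(s+1)/2): print("nest",np.round(yaw,2),np.round(arm.solve_ik([.512,-.043,.041],Rdown(yaw)),0))
E
python3 b.py
```

```text
[[0.974, 0.226, -0.0], [0.226, -0.974, 0.001], [0.0, -0.001, -1.0]]
cam in tool [ 0.0847  0.0007 -0.1706] fwd [-0.297  0.001  0.955]
1 0 [ -10.   30.   87.   -0.   63. -100.]
1 0.8 [ -15.   32.   82.   -0.   65. -151.]
1 1.5 [-16.  37.  73.  -0.  70. 168.]
-1 0 [-10.  30.  87.  -0.  63.  80.]
-1 0.8 [-15.  32.  82.  -0.  65.  29.]
-1 1.5 [-16.  37.  73.  -0.  70. -12.]
slope [None, array([ 19.,  18., 116.,  -2.,  15.,   4.])]
slope- [None, array([  19.,   18.,  116.,   -2.,   15., -176.])]
y [None, array([ 19.,  18., 116.,  -2.,  15., -86.])]
-y [None, array([ 19.,  18., 116.,  -2.,  15.,  94.])]
nest 1.57 [ -11.   34.  103.   -0.   44. -101.]
nest 3.14 [-11.  34. 103.  -0.  44. 169.]
nest -1.57 [-11.  34. 103.  -0.  44.  79.]
nest 0.0 [-11.  34. 103.  -0.  44. -11.]
```

```bash
cat >> h.py <<'E'
def Rdown(yaw):
    y=np.array([np.cos(yaw),np.sin(yaw),0]);z=np.array([0,0,-1.]);return np.c_[np.cross(y,z),y,z]
def snap(n,save):
    c=arm.get_calibration(n);a=arm.snapshot(n);np.savez(save,a=a,**{k:np.array(c[k]) for k in c});cv2.imwrite(f"pics/{save}.png",cv2.resize(a[:,:,::-1],(800,600)));return c,a
def load(s):
    d=np.load(s+".npz");return {k:d[k] for k in("intrinsics","k1","cam_to_world")},d["a"]
E
python3 - <<'E'
from h import *
p=arm.current_ee_pos();arm.move_l([p[0],p[1],.36],feed=.3)
arm.move_to([.50,.22,.36],Rdown(-np.pi/2));arm.sleep(.3);snap("wrist","w_rack")
yr=np.radians(17.5);cy,sy=np.cos(yr),np.sin(yr);Rr=np.array([[cy,-sy,0],[sy,cy,0],[0,0,1]])
for t in(0,5,10,15,20,25):
  for y in(Rr@[0,-1.,0],):
    z=Rr@[np.sin(np.radians(t)),0,-np.cos(np.radians(t))]
    print(t,[None if (q:=arm.solve_ik(list(np.array([.553,.246,.082])+d),np.c_[np.cross(y,z),y,z])) is None else np.round(q,0) for d in(np.array([0.01,0,-.025]),np.array([0,0,.08]))])
arm.move_to([.55,-.043,.36],Rdown(-np.pi/2));arm.sleep(.3);snap("wrist","w_stand")
print(arm.current_t(),arm.current_force())
E
```

```text
0 [array([18., 38., 87., -0., 55., 91.]), array([18., 30., 84., -0., 67., 91.])]
5 [array([18., 36., 92., -0., 47., 91.]), array([18., 28., 88., -0., 59., 91.])]
10 [array([18., 35., 97., -0., 39., 91.]), array([18., 26., 93., -0., 52., 91.])]
15 [array([ 18.,  34., 101.,  -0.,  30.,  91.]), array([18., 24., 97., -0., 44., 91.])]
20 [array([ 18.,  33., 106.,  -1.,  21.,  91.]), array([ 19.,  23., 102.,  -1.,  36.,  91.])]
25 [array([ 18.,  33., 110.,  -1.,  12.,  92.]), array([ 19.,  22., 106.,  -1.,  27.,  92.])]
5.6333 [-0.5305339  -0.20731198 -0.44038948]
```

View pics/w_rack.png

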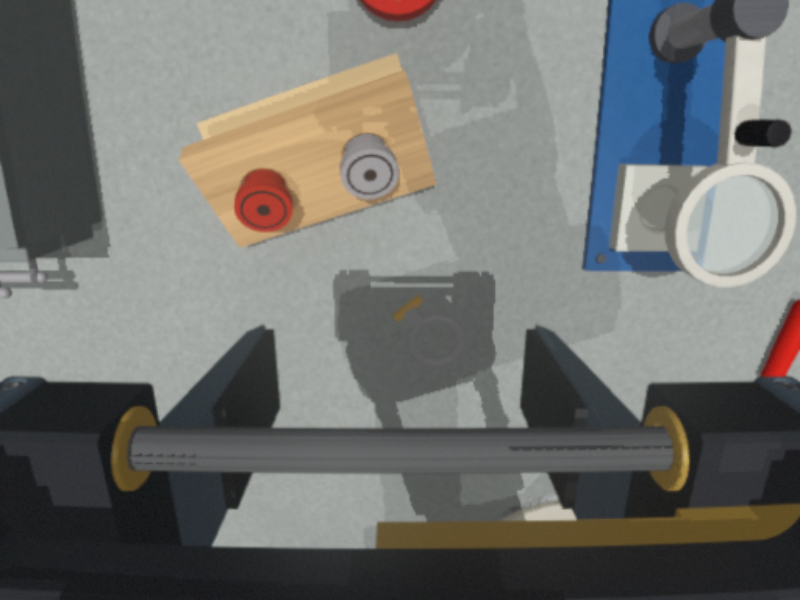

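View pics/w_stand.png

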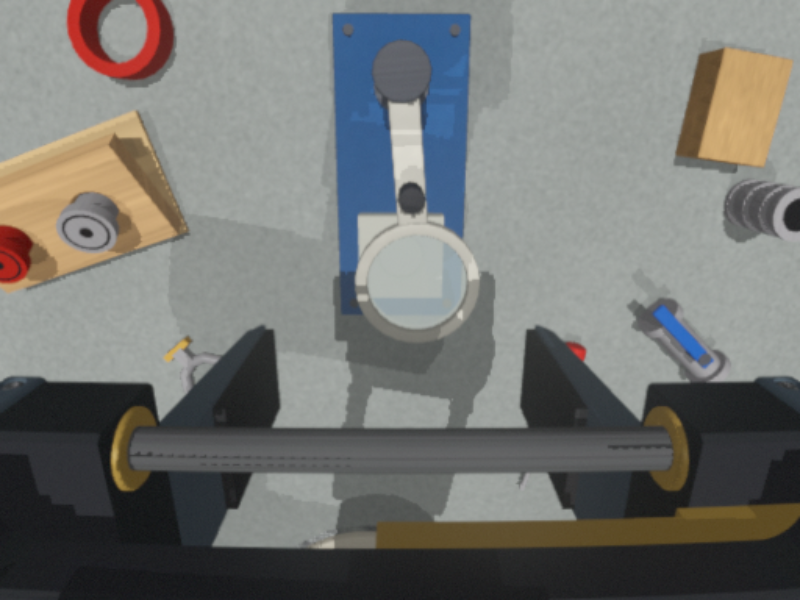

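In `w_rack` the steel face hole is at (371,175) and the red one at (263,210). In `w_stand` the hub top is at (402,71), the knob at (411,199) and the lens at (417,281). The arm sits slightly off home.

Run:
```python
from h import *
S=.64
def near(m,uv,r,amin=8):
    yy,xx=np.mgrid[:384,:512];mm=m&(np.hypot(xx-uv[0]*S,yy-uv[1]*S)<r)
    return max(blobs(mm,amin),key=lambda b:b[0][4])
c,a=load("w_rack");hsv=cv2.cvtColor(a,cv2.COLOR_RGB2HSV);g=a.max(2)
for n,uv in(("steel",(371,175)),("red",(263,210))):
    st,ce,_=near(g<85,uv,5,3);print(n,st,ce,onplane(c,ce,.0821).round(4))
c2,a2=load("w_stand");h2=cv2.cvtColor(a2,cv2.COLOR_RGB2HSV);g2=a2.max(2).astype(int)
st,ce,_=near(g2<85,(86,233),5,3);print("steel from stand view",st,ce,onplane(c2,ce,.0821).round(4))
m=(h2[...,0]>100)&(h2[...,0]<125)&(h2[...,1]>120);yy,xx=np.mgrid[:384,:512];m&=(xx>200)&(xx<310)&(yy<205)
b=max(blobs(m),key=lambda b:b[0][4])
ys,xs=np.nonzero(m);P=onplane(c2,np.c_[xs,ys],.012)[:,:2];print("plate",cv2.minAreaRect(P.astype(np.float32)))
st,ce,l=near((g2<110),(402,71),22);print("hub",st,ce,onplane(c2,ce,.137).round(4))
cn=max(cv2.findContours(l.astype(np.uint8),0,2)[0],key=len);print("hub circ",cv2.minEnclosingCircle(onplane(c2,cn[:,0],.137)[:,:2].astype(np.float32)))
print("hub pixel vals",g2[45,250:265].tolist(), "knob",g2[120:136,263].tolist())
st,ce,l=near((g2<75),(411,199),12);print("knob",st,ce,onplane(c2,ce,.168).round(4))
cn=max(cv2.findContours(l.astype(np.uint8),0,2)[0],key=len);print(cv2.minEnclosingCircle(onplane(c2,cn[:,0],.168)[:,:2].astype(np.float32)))
# nest block white
print("lens",onplane(c2,[417*S,281*S],.13).round(4))
```

```text
steel [234, 109, 7, 6, 31] [236.7, 111.6] [[0.5483 0.2445 0.0821]]
red [165, 132, 7, 5, 26] [168.1, 134.0] [[0.518  0.3403 0.0821]]
steel from stand view [51, 146, 8, 6, 34] [54.8, 148.4] [[0.5482 0.2445 0.0821]]
plate ((0.6148801445960999, -0.044447630643844604), (0.251239150762558, 0.12762045860290527), 0.13842423260211945)
hub [238, 25, 38, 41, 1213] [256.8, 46.3] [[ 0.6758 -0.0442  0.137 ]]
hub circ ((0.6751135587692261, -0.04419723153114319), 0.023287460207939148)
hub pixel vals [107, 106, 107, 105, 107, 106, 106, 106, 104, 102, 104, 104, 104, 105, 102] knob [74, 79, 81, 79, 79, 78, 77, 76, 75, 77, 75, 72, 67, 66, 66, 67]
knob [256, 126, 16, 10, 79] [264.1, 131.4] [[ 0.5836 -0.0525  0.168 ]]
((0.587042510509491, -0.05181431770324707), 0.008550120517611504)
lens [[ 0.5159 -0.0577  0.13  ]]
```

```bash
cat >> h.py <<'E'
HINGE=np.array([.6755,-.0443]);NEST=np.array([.5105,-.0443,.022])
def kpose(q,z=.136): return [*(HINGE-.09*np.array([np.cos(q),np.sin(q)])),z],Rdown(-np.pi/2+q)
E
python3 - <<'E'
from h import *
q0=.085
arm.move_to(*kpose(q0,.24));arm.grip(.036)
arm.move_l(kpose(q0)[0],feed=.12);print(arm.current_force(),arm.current_ee_pos())
for q in np.linspace(q0,1.5,7)[1:]:
    p,R=kpose(q);arm.move_l(p,R,feed=.12)
    print(round(q,2),arm.current_force().round(1) if hasattr(arm.current_force(),'round') else arm.current_force())
arm.move_l(kpose(1.5,.3)[0],feed=.25)
snap("top","t1");print(arm.current_t(),arm.current_width())
arm.move_to([.50,.15,.36],Rdown(-np.pi/2));arm.grip(.08);snap("top","t2");snap("wrist","w2")
E
```

```text
[-0.58969411  0.71800299  0.5691707 ] [ 0.58628484 -0.05203129  0.13665433]
0.32 [ 1.1  0.5 -0.1]
0.56 [-0.4  0.5 -0.7]
0.79 [ 0.  -0.4 -0.7]
1.03 [0.1 0.2 0. ]
1.26 [-0.2 -1.4  0.4]
1.5 [-0.   0.4 -0.1]
11.325 0.03606202087271541
```

View pics/w2.png

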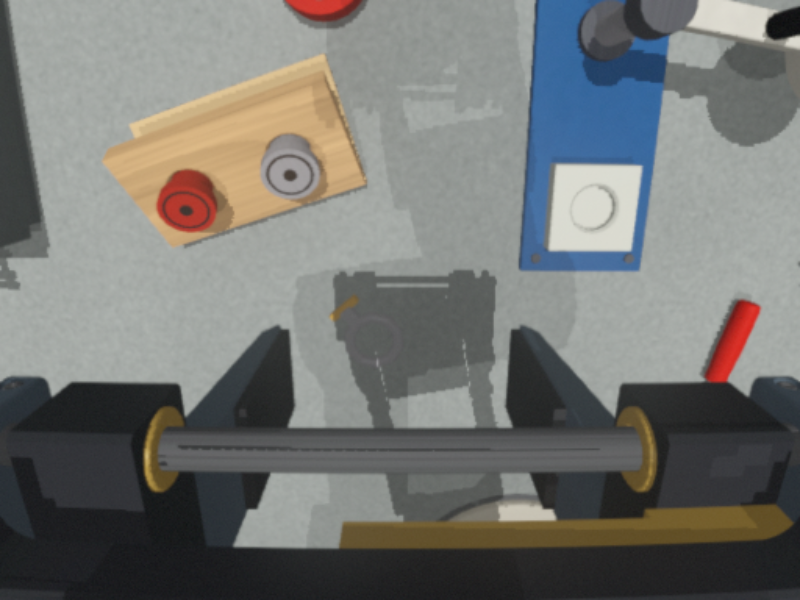

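```bash
python3 - <<'E'
from h import *
c,a=load("w2");hsv=cv2.cvtColor(a,cv2.COLOR_RGB2HSV)
m=(hsv[...,1]<45)&(hsv[...,2]>190);yy,xx=np.mgrid[:384,:512];m&=(xx>340)&(xx<420)&(yy>95)&(yy<170)
m=max(blobs(m),key=lambda b:b[0][4])[2];cn=max(cv2.findContours(m.astype(np.uint8),0,2)[0],key=len)
print("nest",cv2.minAreaRect(onplane(c,cn[:,0],.032)[:,:2].astype(np.float32)),onplane(c,[[593*.64,207*.64]],.03))
g=a.max(2);q=(g<85)&(np.hypot(xx-290*.64,yy-175*.64)<5);print("steel",onplane(c,[xx[q].mean(),yy[q].mean()],.0821))
E
cat >> h.py <<'E'
def tiltR(head,t):
    h,t=np.radians(head),np.radians(t);y=np.array([np.sin(h),-np.cos(h),0]);z=np.array([np.cos(h)*np.sin(t),np.sin(h)*np.sin(t),-np.cos(t)]);return np.c_[np.cross(y,z),y,z]
def axis(head,t=30):
    return -tiltR(head,t)[:,2]
TT=20;GZ=.039
def tcp(O,head,lean): # shank end O, ferrule leaning 'lean' toward robot
    R=tiltR(head,lean-30+TT);return O+GZ*axis(head,lean)+arm.grip_depth*R[:,2],R
E
python3 - <<'E'
from h import *
F=np.array([.5483,.2445,.0821]);a=axis(17.5);O=F-.044*a
p,R=tcp(O,17.5,30);print(p,O,a)
arm.grip(.07);arm.move_to(p-.09*R[:,2],R);arm.move_l(p,feed=.08);print(arm.current_force(),arm.current_ee_pos())
arm.grip(.03);print(arm.current_width(),arm.current_grasp_force(),arm.current_force())
arm.move_l(p+.04*a,feed=.08);arm.move_l(p+.04*a+[0,0,.1],feed=.2)
print(arm.current_width(),arm.current_grasp_force(),arm.current_force())
snap("wrist","w3");snap("scene","s3");print(arm.current_t())
E
```

```text
nest ((0.5122398734092712, -0.04396084323525429), (0.08482377976179123, 0.08427172899246216), 89.87224578857422) [[ 0.51322674 -0.0435921   0.03      ]]
steel [[0.54823866 0.24497308 0.0821    ]]
[0.55681667 0.2471853  0.06010365] [0.56928177 0.25111553 0.04399488] [-0.47685848 -0.1503529   0.8660254 ]
[0.52111105 0.66481692 0.48982359] [0.55691373 0.24724203 0.06057831]
0.0504328830063102 30.001089870929718 [-2.19836457 -0.32745255  6.35658934]
0.04996869522115436 29.99976485967636 [ 0.04221898 -0.81265159 -1.88924569]
18.5
```

View pics/s3.png

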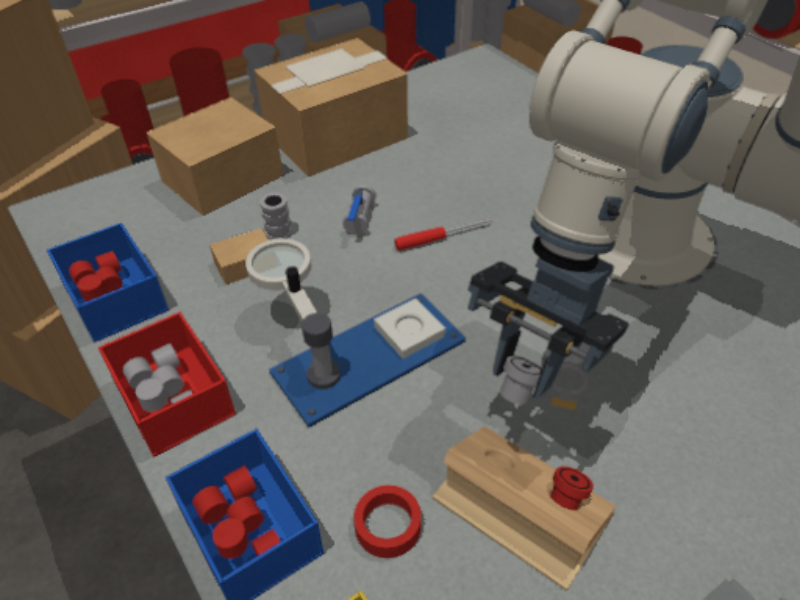

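The ferrule is held and clear of the rack, and its pocket is empty. The red ferrule is still at (571,485). The ferrule may be off the pad centre, so I'm checking the wrist view.

View pics/w3.png

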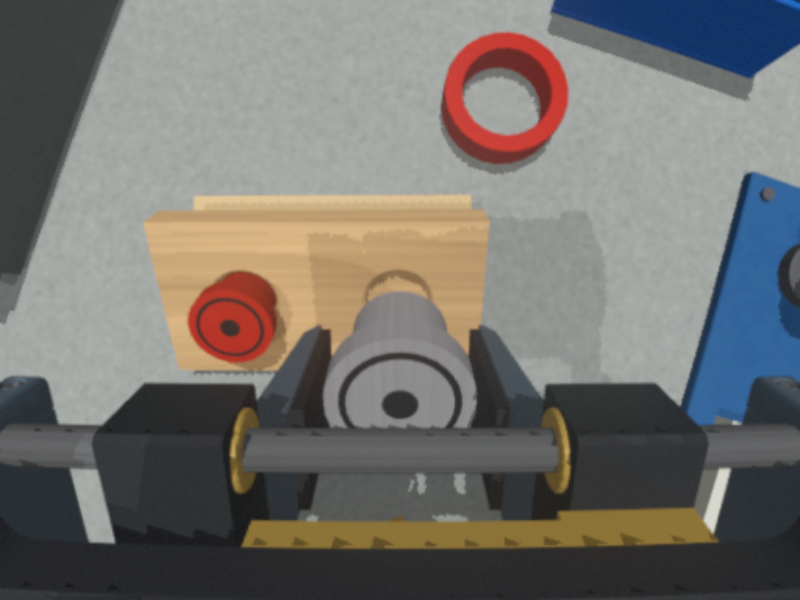

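In the wrist view the face hole is at (400,404), the ring spans about (340–462, 353–430+) and the far edge of the shank is at y≈292. I'll compare these with the nominal grasp.

Run:
```python
from h import *
c,a=load("w3")
p=np.array(arm.current_ee_pos());R=np.array(arm.current_tool_rot());G=p-arm.grip_depth*R[:,2]
for lean in(10,20,30,40):   # lean of the ferrule with the tool at 20
    ax=axis(17.5,lean);fc=G+.005*ax;e1=R[:,1];e2=np.cross(ax,e1);t=np.linspace(0,2*np.pi,73)[:,None]
    circ=lambda C,r:pix(c,C+r*(np.cos(t)*e1+np.sin(t)*e2))/.64
    s=circ(G-.039*ax,.019);f=circ(fc,.0255)
    print(lean,"face",(pix(c,fc)/.64).round(0),"flange top y,x",f[:,1].min().round(0),f[:,0].min().round(),f[:,0].max().round(),"shank top y",s[:,1].min().round(0),"hole",)
```

```text
10 face [[397. 399.]] flange top y,x 323.0 319.0 475.0 shank top y 317.0 hole
20 face [[397. 402.]] flange top y,x 330.0 319.0 475.0 shank top y 303.0 hole
30 face [[397. 404.]] flange top y,x 339.0 319.0 475.0 shank top y 291.0 hole
40 face [[397. 406.]] flange top y,x 350.0 320.0 475.0 shank top y 280.0 hole
```

Run:
```python
from h import *
N=np.array([.5113,-.0441,.022])
O=N+[0,0,.09];p,R=tcp(O,-5,0);arm.move_to(p,R);arm.sleep(.3)
f0=np.array(arm.current_force());snap("wrist","w4")
for dz in(.04,.02,.012,.008,.006,.004,.002,.001,0,-.001,-.002):
    q,_=tcp(N+[0,0,dz],-5,0);arm.move_l(q,feed=.06 if dz>.015 else .02)
    df=np.array(arm.current_force())-f0;print(dz,df.round(1),np.array(arm.current_ee_pos())-q)
    if df[2]>6 and dz<.0035 or np.linalg.norm(df)>30: break
print(arm.current_grasp_force(),arm.current_width(),arm.current_t(),arm.current_torque());snap("wrist","w5");snap("scene","s5")
```

```text
0.04 [-0.  -0.6  0.4] [ 2.13096310e-04 -5.16798410e-05  2.45490663e-04]
0.02 [ 1.5 -1.1  1.2] [-2.49846584e-04  5.03760371e-05 -3.70134278e-04]
0.012 [ 0.5 -1.4  0.2] [-4.16109873e-05  1.70495975e-05 -3.32066220e-05]
0.008 [ 1.9 -0.1  0.1] [-1.34308939e-04  1.24355393e-05 -1.46859162e-04]
0.006 [ 0.2 -0.9  0.5] [-5.75838646e-05  2.66283656e-05 -9.35863360e-05]
0.004 [ 1.1 -1.4  1. ] [-7.91356445e-05  1.93126618e-05 -1.08217595e-04]
0.002 [ 1.4 -0.2  0.3] [-9.03167001e-05 -1.67214904e-05 -1.08256086e-04]
0.001 [ 1.1 -0.2  0.2] [-3.14178466e-05  2.57477131e-05 -4.40565459e-05]
0 [-0.4  0.5 14.2] [1.43539994e-04 1.24947657e-06 6.34433013e-04]
30.001822113990784 0.049913104333436 23.5833 [ 0.09157791  0.62191157 -0.02723203]
```

```bash
python3 -c "
import cv2,numpy as np
a=cv2.imread('pics/w5.png')[250:550,150:650];b=np.load('s5.npz')['a'][170:245,210:310,::-1]
cv2.imwrite('pics/c5.png',np.vstack([cv2.resize(a,(500,300)),cv2.resize(b,(500,300),interpolation=cv2.INTER_CUBIC)]))"
```

```text
(no output)
```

View pics/c5.png

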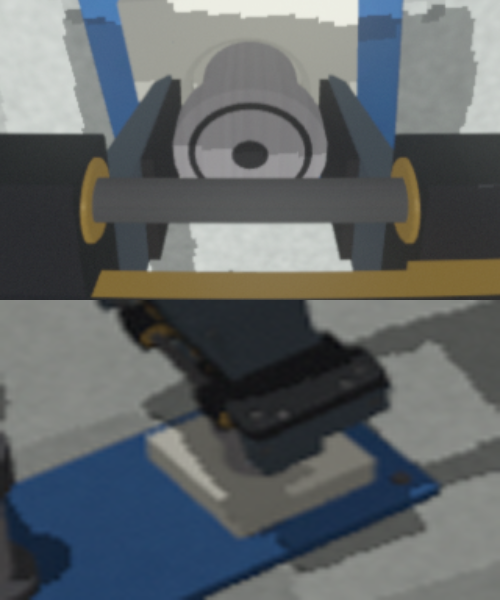

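Contact came at the nominal floor height with 14 N and no sideways force, and the picture shows the shank inside the pocket. I'll release, retract and swing the magnifier home.

```bash
python3 - <<'E'
from h import *
R=np.array(arm.current_tool_rot());arm.grip(.07);p=np.array(arm.current_ee_pos())
arm.move_l(p-.08*R[:,2],feed=.1);arm.move_l(p-.08*R[:,2]+[0,0,.15],feed=.25);snap("wrist","w6")
arm.move_to(*kpose(1.5,.24));arm.grip(.036);arm.move_l(kpose(1.5)[0],feed=.12);f0=np.array(arm.current_force());print(f0)
for q in np.linspace(1.5,.1,7)[1:]:
    arm.move_l(*kpose(q),feed=.12)
for q in np.arange(.06,-.15,-.015):
    arm.move_l(*kpose(q),feed=.03);df=np.array(arm.current_force())-f0;print(round(q,3),df.round(1))
    if np.hypot(df[0],df[1])>6: break
arm.move_l(*kpose(q+.06),feed=.03)
arm.move_l(kpose(q+.06,.24)[0],feed=.15);arm.move_l(kpose(0,.36)[0],feed=.25)
arm.move_to([.55,-.043,.36],Rdown(-np.pi/2));arm.sleep(.3);snap("wrist","w7");print(arm.current_t())
E
python3 - <<'E'
import cv2,numpy as np
a=cv2.imread('pics/w6.png')[50:450,150:650];b=cv2.imread('pics/w7.png')[:400,150:650]
cv2.imwrite('pics/c7.png',cv2.resize(np.hstack([a,b]),(800,320)))
E
```

```text
[ 0.02670187 -0.29603857 -0.81818532]
0.06 [0.1 0.3 1.3]
0.045 [ 0.6 -1.5 -0.5]
0.03 [ 0.1 -0.2  0.7]
0.015 [-0.  -0.3  1.2]
0.0 [-0.4 -0.   1.4]
-0.015 [0.7 0.4 0.7]
-0.03 [ 0.8 -0.2  0.9]
-0.045 [0.6 0.3 0.8]
-0.06 [ 0.1 -0.2  0.4]
-0.075 [-0.   1.1  1.1]
-0.09 [-0.3  0.2  0.9]
-0.105 [-0.2 -1.4  1.6]
-0.12 [ -0.2 -11.8  -1.2]
37.1833
```

View pics/c7.png

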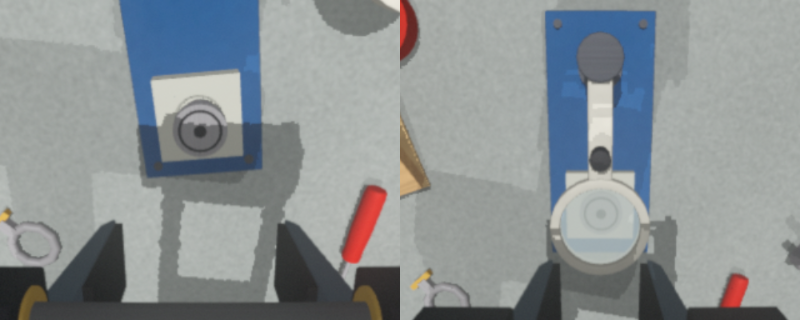

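The left picture shows the ferrule flange up in the nest. In the right one the arm is straight along the stand, with hub and knob both at x≈600 and the ferrule visible under the lens. I felt the stop at 12 N, so I'm handing in.

Run:
```python
from h import *
c,a=load("w7");g=a.max(2).astype(int);yy,xx=np.mgrid[:384,:512]
m=(g<75)&(np.hypot(xx-264+5,yy-126)<14);b=max(blobs(m),key=lambda b:b[0][4]);k=onplane(c,b[1],.168)[0];print(k,np.arcsin((HINGE[1]-k[1])/.09))
if abs(np.arcsin((HINGE[1]-k[1])/.09))<.05: print(arm.sign_off())
```

```text
[ 0.58212367 -0.04367826  0.168     ] -0.006908293130163293
the job is handed in; nothing more can be done
None
```

I handed the job in at about 37 s of the 64 s limit; no verdict came back. The steel ferrule is seated flange up in the nest, and the magnifier is home against its stop, measured within about 0.01 rad. I saw nothing else disturbed.

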